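# Log the stone jars in order and close the count

## Task

Log the three stone jars for the stock count: with the fingertips, lightly tap the soft button on the cap of the red jar, then the blue jar, then the yellow jar, and finally push the green button on the stock counter fully in so that it stays in. Only touch: tap gently, let each button spring back before the next, keep every jar standing where it is without lifting or tipping it, and leave the loupe, pen and tweezers alone.

Things in the scene. Friction and masses are not known exactly. Their poses are not given: they have to be found in the camera images.
- jar_red: loose round jar of red stones, clear glass with a black cap, 39 mm across, 43 mm tall to the cap's flat top, about 0.15 kg; origin at the centre of its underside, z up. A red button stands on the middle of its cap.
- red_top (a point): centre of the top face of the red soft button on that jar's cap: a red plastic disc 24 mm across (flat top 18 mm across), standing 11 mm above the cap, so 54 mm above the desk when not touched; the point sinks with the button
- red_button (a joint): how far the red button is pushed down, m: 0 untouched, 0.008 at its stop; a spring returns it (about 0.7 N to start, 1.75 N at 1.5 mm, 3.5 N at 4 mm, 6.3 N at the stop). The jar's log registers a tap from 1.5 mm on.
- jar_blue: loose round jar of blue stones, clear glass with a black cap, 39 mm across, 43 mm tall to the cap's flat top, about 0.15 kg; origin at the centre of its underside, z up. A blue button stands on the middle of its cap.
- blue_top (a point): centre of the top face of the blue soft button on that jar's cap: a blue plastic disc 24 mm across (flat top 18 mm across), standing 11 mm above the cap, so 54 mm above the desk when not touched; the point sinks with the button
- blue_button (a joint): how far the blue button is pushed down, m: 0 untouched, 0.008 at its stop; a spring returns it (about 0.7 N to start, 1.75 N at 1.5 mm, 3.5 N at 4 mm, 6.3 N at the stop). The jar's log registers a tap from 1.5 mm on.
- jar_yellow: loose round jar of yellow stones, clear glass with a black cap, 39 mm across, 43 mm tall to the cap's flat top, about 0.15 kg; origin at the centre of its underside, z up. A yellow button stands on the middle of its cap.
- yellow_top (a point): centre of the top face of the yellow soft button on that jar's cap: a yellow plastic disc 24 mm across (flat top 18 mm across), standing 11 mm above the cap, so 54 mm above the desk when not touched; the point sinks with the button
- yellow_button (a joint): how far the yellow button is pushed down, m: 0 untouched, 0.008 at its stop; a spring returns it (about 0.7 N to start, 1.75 N at 1.5 mm, 3.5 N at 4 mm, 6.3 N at the stop). The jar's log registers a tap from 1.5 mm on.
- counter: stock counter on the desk, fixed to it: grey console 95 mm (its x) by 135 mm (its y) by 34 mm tall, with a dark display on its far half and one green button in a dark metal collar (42 mm across, top 38 mm above the desk) on its near half; origin at the centre of its underside, x points away from the robot at yaw 0
- done_top (a point): centre of the flat top of the counter's green button, 30 mm across, 48 mm above the desk when out and 42 mm when fully in; 22 mm from the console's centre towards its near edge
- done_button (a joint): how far the green button is pushed down, m: 0 out, 0.006 fully in; it takes about 2.5 N to move and stays where it is left
- loupe_b: bystander: folding loupe in its grey metal cover, 27 x 44 x 14 mm, loose; origin at the centre of its underside
- pen_b: bystander: red click pen, 145 mm long, 9 mm high, loose; origin at the middle of its underside, its length along its y axis
- tweezers_b: bystander: steel stone tweezers, 162 mm long, 10 mm high, loose; origin at the middle of their underside, length along their y axis
Mind the look-alikes: they are no part of the job. What is shaped like the jar_yellow but turquoise is not meant. Leave any purple or turquoise look-alike of the jar_red alone.

How it is judged:
On the way, in this order (a step that is already met when the one before it is completed fails the run):
1. the red jar's button is tapped with the fingers (down 1.5 mm or more) while the other two are untouched (value of joint red_button above 0.0015 m and contact force between the fingers and red_button above 0.3 N and value of joint each of blue_button, yellow_button below 0.0008 m), for 0.02 s.
2. the blue jar's button is tapped with the fingers (down 1.5 mm or more) while the other two are untouched (value of joint blue_button above 0.0015 m and contact force between the fingers and blue_button above 0.3 N and value of joint each of red_button, yellow_button below 0.0008 m), for 0.02 s.
3. the yellow jar's button is tapped with the fingers (down 1.5 mm or more) while the other two are untouched (value of joint yellow_button above 0.0015 m and contact force between the fingers and yellow_button above 0.3 N and value of joint each of red_button, blue_button below 0.0008 m), for 0.02 s.
4. the counter's green button is pushed fully in (value of joint done_button above 0.0048 m), for 0.05 s.
At the end, for the whole second after the job is handed in: the counter's green button is in by 4.8 mm or more of its 6 mm; the red, blue and yellow buttons are all back up (within 0.8 mm); every jar stands upright (within 0.1 rad), at rest and within 15 mm of where it stood; loupe, pen and tweezers are within 15 mm of where they lay (value of joint done_button above 0.0048 m and value of joint each of red_button, blue_button, yellow_button below 0.0008 m and distance of each of jar_red, jar_blue, jar_yellow, loupe_b, pen_b, tweezers_b from where it was at the start of the episode below 0.015 m and angle between each of jar_red, jar_blue, jar_yellow's own z axis and vertical below 0.1 rad and linear speed of each of jar_red, jar_blue, jar_yellow below 0.02 m/s); the robot touches nothing.
It fails at once if a jar or its button is pressed hard (over 15 N) (contact force between any of the fingers, the arm and jar_red above 15 N or contact force between any of the fingers, the arm and jar_blue above 15 N or contact force between any of the fingers, the arm and jar_yellow above 15 N).
It fails at once if a jar is lifted off the desk or tipped (height (world z) of any of jar_red, jar_blue, jar_yellow above 0.008 m or angle between any of jar_red, jar_blue, jar_yellow's own z axis and vertical above 0.2 rad).
It fails at once if a jar is shifted by more than 15 mm (distance of any of jar_red, jar_blue, jar_yellow from where it was at the start of the episode above 0.015 m).
It fails at once if the loupe, pen or tweezers are moved by more than 15 mm (distance of any of loupe_b, pen_b, tweezers_b from where it was at the start of the episode above 0.015 m).
It also fails if it takes over 51 s, if anything falls off the work surface, if the arm or the gripper's body presses on something with over 40 N, if the wrist force passes 120 N, or if a joint passes its speed limit or range.

## Robot

A 7-joint arm with a two-finger parallel gripper is mounted at the origin on a cart in front of the work surface, level with it; the furniture and walls round the work are solid. World frame = base frame: x ahead of the robot, y to its left, z up, the work surface at z = 0. Lengths are in m, angles in rad, forces in N, time in s.
With the tool pointing down it reaches from about 0.425 to 0.875 m from the base axis. Payload 8.4 kg.
Tool frame: the origin (TCP) lies at the very end of the fingers, on their centre line; the grasp point (between the pads) lies behind it (env.grip_point_offset is the z of the grasp point in the tool frame, in m); z points along the fingers, y is the line along which they close (so a half turn about z gives the same grasp; the last joint's range is limited). The gripper opens to 85 mm and grips with 20 to 120 N. Pads are 22 mm wide; open, the fingers measure 114 mm over their backs; the gripper's body (76 mm by 85 mm) begins 54 mm behind the grasp point. The pads swing forward as they close: fully open they stand 13 mm farther back than shut.
Start: joints at [1.09, 0.333, 0.04, 1.465, -0.013, 1.343, -0.059], TCP at [0.242, -0.603, 0.231] pointing down, gripper open.
Joint ranges: [-2.58, 2.58], [-0.38, 2.09], [-1.3, 1.39], [0.25, 2.4], [-1.5, 4.64], [0.08, 2.09], [-2.65, 2.65]. Speed limits (rad/s): [2.22, 2.22, 2.79, 2.79, 3.14, 3.14, 3.14].

## Interface

Orientations are given as a 3x3 rotation matrix whose columns are the frame's x, y, z axes.
In Python, from station import env, imaging gives the robot as it stands.
- The arm moves only by the tool move_arm, never from a script. Its argument "moves" is a list of rows, each a list of 6 numbers: the shift along the world's x, y, z as a fraction of full scale, then the turn, a rotation vector about the world's x, y, z as a fraction of full scale. A call has exactly 5 rows; each row is the pose to reach, as a shift and turn from the pose commanded when the call began; what a row does not reach only later rows make up. Full scale, the value 1, is 0.15 m for a shift and 45 degrees for a turn. A row lasts 1/10 s, in which the tool goes at most 50 mm and 8.59 degrees, less where a joint would pass 70% of its speed; a pose out of reach is approached as far as the arm can. A call with a number of a shift or a turn outside -1 to 1 is refused whole. A call with a gripper value outside its range is refused whole. "jaw" is the closure, from -1 (fully open) to 1 (shut), so that 0 is half open, set as the call begins (left out, the last holds). The fingers move at their own pace and stop on an object; "force" is the grip in N (left out, the last holds). Time passes only in rows, so rows that repeat a pose let the fingers close, or fill a call up. It gives the time, the measured TCP pose, the force, the opening and the grip force at its end, in the units of the state.
- env.get_state(): the state, without advancing time (a new reading comes with each control period).
- imaging.snapshot(name): name is "side" or "top" or "wrist"; returns the picture (384x512x3 uint8, red, green, blue); there is no depth.
- imaging.calibration(name): a dict with "intrinsics" (3x3 intrinsics, pixels), "k1" (the pictures are not rectified: a ray, as slopes to the right and down, at radius r is drawn at 1 + k1 r^2 times it, then the intrinsics apply), "world_from_camera" (4x4, takes a point from camera to world coordinates). Camera axes: x right, y down, z forward; pixel columns grow to the right and rows downward; lengths in m; the calibration is good to about 2 mm. A picture is of the moment at which its call begins: read the wrist's pose just before it. calibration takes no time and is no camera call; for the wrist camera it gives the pose at the moment of the call.
- env.close_job(): hands the job in; it is judged then, once.
The state is a dict: "clock": time; "qpos": joint angles; "qd": joint speeds; "joint_torque": joint torques, N m; "tool_pos": TCP position; "tcp_rot": TCP orientation; "wrist_force": force on the tool from outside, world axes, zero at the start; "ft_torque": the same for the moment, N m; "gripper_width": finger opening in m; "gripper_force": force on a finger pad.
Only numpy, scipy, OpenCV 4.12 (cv2) and the standard library are available. Lean on these libraries where they do the work, as an engineer would, in place of code of your own. Each camera call takes 0.05 s, during which the arm holds its last target. There are 200 camera calls.

## Working session

There is one attempt and no reset: what is moved stays moved. The work goes in short steps, Python scripts to look and compute and a tool call to move; the robot and the scene stay as the last step left them, time stands still between calls to the robot, and variables do not carry over. Pictures are saved under pics/ and viewed, at most 10 in all, crops included, and the job is handed in when it is done.

Besides the shell and the picture viewer there is one more tool, called after "Emit:" in YAML: its name, and indented under it one key for each argument. move_arm: Moves the arm, as the interface text tells. Shift numbers are shares of 0.15 m and turn numbers shares of 45 degrees, none past 1 either way. Its arguments: {"type":"object","properties":{"moves":{"type":"array","items":{"type":"array","items":{"type":"number","minimum":-1,"maximum":1}}},"jaw":{"type":"number"},"force":{"type":"number"}},"required":["moves"]}

```bash
mkdir -p pics; cat > h.py <<'E'
from station import env, imaging
import numpy as np, cv2
def snap(n,f):
    c=imaging.calibration(n); im=imaging.snapshot(n); cv2.imwrite('pics/'+f,im[:,:,::-1]); return im,c
def ray(c,u,v):
    K=np.array(c["intrinsics"]);k=c["k1"];T=np.array(c["world_from_camera"])
    d=np.array([(u-K[0,2])/K[0,0],(v-K[1,2])/K[1,1]]);s=d.copy()
    for _ in range(20): s=d/(1+k*(s@s))
    return T[:3,3],T[:3,:3]@np.array([s[0],s[1],1])
def at(c,u,v,z):
    o,d=ray(c,u,v); return o+d*(z-o[2])/d[2]
E
python3 - <<'E'
from h import *
a,c=snap("top","t1.png");b,c2=snap("side","s1.png")
cv2.imwrite('pics/t1b.png',cv2.resize(a[:,:,::-1],(800,600),interpolation=cv2.INTER_CUBIC))
cv2.imwrite('pics/s1b.png',cv2.resize(b[:,:,::-1],(800,600),interpolation=cv2.INTER_CUBIC))
s=env.get_state();print(s["clock"],s["tool_pos"],s["tcp_rot"],s["gripper_width"],env.grip_point_offset)
print(c,c2)
E
```

```text
0.1 [ 0.24199793 -0.60280853  0.23052143] [[ 9.28012483e-01  3.72548586e-01 -6.18504621e-04]
 [ 3.72549093e-01 -9.28011492e-01  1.35765672e-03]
 [-6.81863048e-05 -1.49034572e-03 -9.99998887e-01]] 0.08508607418209682 -0.0187
{'intrinsics': array([[377.08048416,   0.        , 257.29734449],
       [  0.        , 377.08048416, 189.2405273 ],
       [  0.        ,   0.        ,   1.        ]]), 'k1': -0.06060398633563165, 'world_from_camera': array([[-5.56392381e-04, -9.94277964e-01,  1.06822379e-01,
         4.62640167e-01],
       [-9.99652925e-01,  3.36656508e-03,  2.61284407e-02,
        -1.18988819e-01],
       [-2.63385573e-02, -1.06770766e-01, -9.93934748e-01,
         9.01219560e-01],
       [ 0.00000000e+00,  0.00000000e+00,  0.00000000e+00,
         1.00000000e+00]])} {'intrinsics': array([[380.67364611,   0.        , 256.38141562],
       [  0.        , 380.67364611, 192.57052146],
       [  0.        ,   0.        ,   1.        ]]), 'k1': -0.11450745175495054, 'world_from_camera': array([[ 0.61613028, -0.49102246,  0.61585746,  0.00307936],
       [-0.78762845, -0.38904576,  0.47779161, -0.51258755],
       [ 0.00499032, -0.77944874, -0.62644614,  0.60851431],
       [ 0.        ,  0.        ,  0.        ,  1.        ]])}
```

View pics/t1b.png

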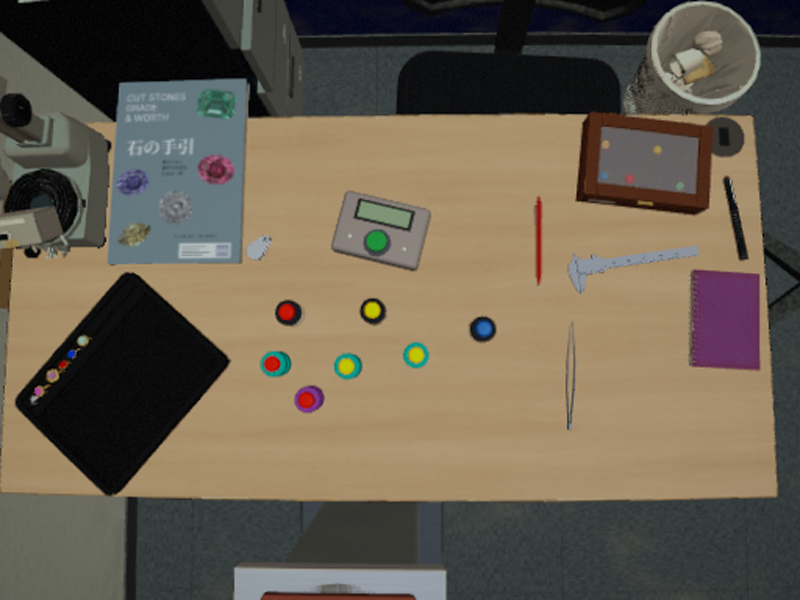

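View pics/s1b.png

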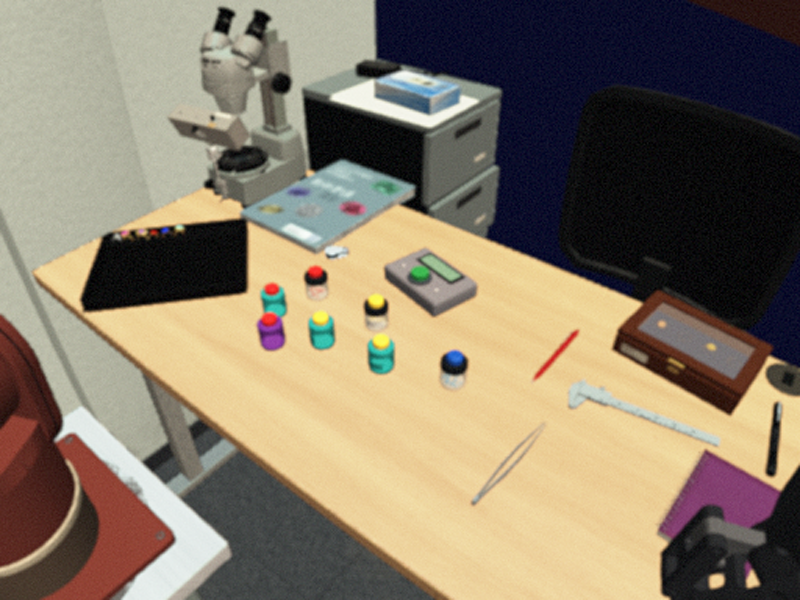

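Candidates in the 800x600 top picture:
- **Red buttons:** (287,312) black cap, (272,364) turquoise, (309,400) purple.
- **Yellow buttons:** (373,311) black cap, (347,366) and (416,355) turquoise.
- **Blue button:** only (483,328), black cap.
- **Green button:** (377,241).

I choose the black-capped jars. The side view agrees: they have clear glass at (316,283), (376,312) and (453,370).

```bash
python3 - <<'E'
from h import *
im={n:cv2.imread(f'pics/{n[0]}1.png') for n in("top","side")}
px={"red":((287,312),(316,272)),"blue":((483,328),(455,357)),"yellow":((373,311),(376,301)),"green":((377,241),(419,274))}
hue={"red":0,"blue":110,"yellow":29,"green":65}
for k,p in px.items():
  for n,q in zip(("top","side"),p):
    c=imaging.calibration(n);u,v=np.array(q)/1.5625
    h=cv2.cvtColor(im[n],cv2.COLOR_BGR2HSV).astype(int)
    Y,X=np.mgrid[:384,:512];d=abs((h[...,0]-hue[k]+90)%180-90)
    m=(d<12)&(h[...,1]>120)&(h[...,2]>70)&(np.hypot(X-u,Y-v)<13)
    U,V=X[m].mean(),Y[m].mean()
    print(k,n,m.sum(),U.round(1),V.round(1),at(c,U,V,.051 if k!="green" else .046).round(4))
a=im["top"][180:270,150:330]
cv2.imwrite('pics/c1.png',cv2.resize(a,None,fx=4.4,fy=4.4,interpolation=cv2.INTER_CUBIC))
E
```

```text
red top 94 183.0 199.1 [0.532  0.0727 0.051 ]
red side 73 201.4 173.7 [0.525  0.0665 0.051 ]
blue top 92 309.2 209.8 [ 0.5071 -0.2135  0.051 ]
blue side 87 290.7 229.2 [ 0.4994 -0.219   0.051 ]
yellow top 99 237.8 198.1 [ 0.5341 -0.0525  0.051 ]
yellow side 95 240.5 192.5 [ 0.5281 -0.0582  0.051 ]
green top 133 240.7 153.9 [ 0.6367 -0.0582  0.046 ]
green side 83 268.3 174.8 [ 0.6305 -0.0633  0.046 ]
```

View pics/c1.png

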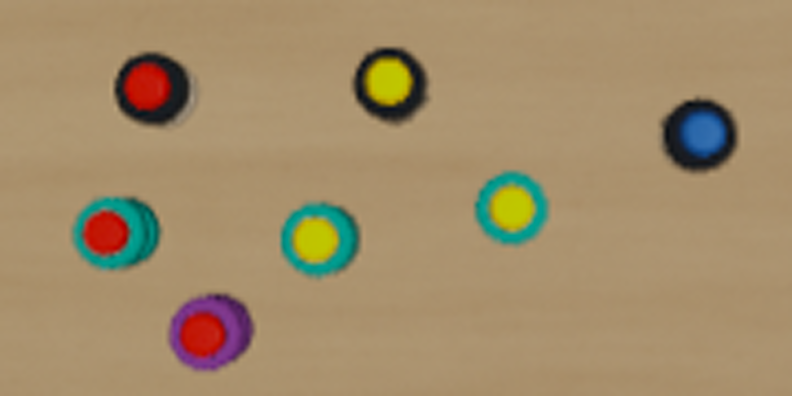

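The crop shows the three black-capped jars at red (150,87), yellow (390,82) and blue (702,133). The turquoise and purple ones are look-alikes. Now I'll shut the gripper and move towards red at height.

Emit:
move_arm:
  moves:
    - [0.11,0.18,0,0,0,0]
    - [0.23,0.36,0,0,0,0]
    - [0.34,0.54,0,0,0,0]
    - [0.45,0.72,0,0,0,0]
    - [0.57,0.9,0,0,0,0]
  jaw: 1
  force: 30

```text
clock: 0.6
tool_pos: [0.3279, -0.4669, 0.2309]
tcp_rot: [[0.928, 0.372, -0.001], [0.372, -0.928, 0.0], [-0.0, -0.001, -1.0]]
wrist_force: [0.2, -0.8, -0.5]
gripper_width: 0.0124
gripper_force: 0.0
```

Emit:
move_arm:
  moves:
    - [0.11,0.18,0,0,0,0]
    - [0.23,0.36,0,0,0,0]
    - [0.34,0.54,0,0,0,0]
    - [0.45,0.72,0,0,0,0]
    - [0.57,0.9,0,0,0,0]

```text
clock: 1.1
tool_pos: [0.4134, -0.332, 0.231]
tcp_rot: [[0.928, 0.372, -0.001], [0.372, -0.928, 0.0], [-0.0, -0.0, -1.0]]
wrist_force: [0.3, 0.2, 0.5]
gripper_width: -0.0001
gripper_force: 0.0
```

Emit:
move_arm:
  moves:
    - [0.11,0.18,0,0,0,0]
    - [0.23,0.36,0,0,0,0]
    - [0.34,0.54,0,0,0,0]
    - [0.45,0.72,0,0,0,0]
    - [0.57,0.9,0,0,0,0]

```text
clock: 1.6
tool_pos: [0.4989, -0.197, 0.2311]
tcp_rot: [[0.928, 0.372, -0.0], [0.372, -0.928, 0.0], [-0.0, -0.0, -1.0]]
wrist_force: [-0.0, 0.3, 0.5]
gripper_width: -0.0002
gripper_force: 0.0
```

Emit:
move_arm:
  moves:
    - [0.02,0.18,0,0,0,0]
    - [0.05,0.36,0,0,0,0]
    - [0.07,0.54,0,0,0,0]
    - [0.1,0.72,0,0,0,0]
    - [0.12,0.9,0,0,0,0]

```text
clock: 2.1
tool_pos: [0.5165, -0.0621, 0.231]
tcp_rot: [[0.928, 0.373, -0.0], [0.373, -0.928, 0.0], [-0.0, -0.0, -1.0]]
wrist_force: [-0.4, 0.3, -0.4]
gripper_width: 0.0001
gripper_force: 0.0
```

Emit:
move_arm:
  moves:
    - [0.02,0.18,0,0,0,0]
    - [0.05,0.36,0,0,0,0]
    - [0.07,0.54,0,0,0,0]
    - [0.1,0.72,0,0,0,0]
    - [0.1,0.9,0,0,0,0]

```text
clock: 2.6
tool_pos: [0.5317, 0.0728, 0.2309]
tcp_rot: [[0.928, 0.372, -0.001], [0.372, -0.928, 0.0], [-0.0, -0.0, -1.0]]
wrist_force: [-0.5, 0.7, -0.3]
gripper_width: 0.0
gripper_force: 0.0
```

```bash
python3 - <<'E'
from h import *
im,c=snap("wrist","w1.png"); print(env.get_state()["tool_pos"],c["world_from_camera"])
E
```

```text
[0.53096316 0.07832523 0.23114205] [[ 3.72708600e-01 -8.76434210e-01 -3.04879280e-01  6.08995881e-01]
 [-9.27948312e-01 -3.51848309e-01 -1.22941847e-01  1.03502898e-01]
 [ 4.79181319e-04  3.28733697e-01 -9.44422536e-01  3.73430475e-01]
 [ 0.00000000e+00  0.00000000e+00  0.00000000e+00  1.00000000e+00]]
```

View pics/w1.png

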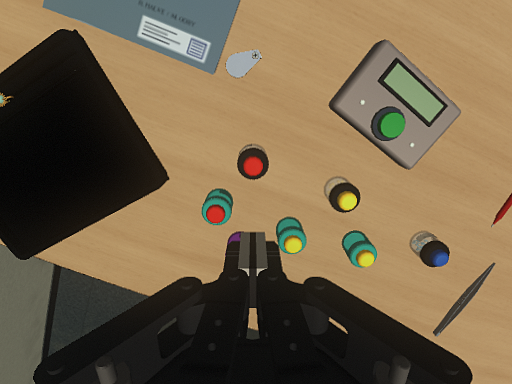

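The wrist view shows red at (253,166), yellow (347,201), blue (440,258) and green (391,125). I'll take it again at rest and compute the positions.

```bash
cat > m.py <<'E'
from h import *
def meas(f,px):
  im,c=snap("wrist",f); s=env.get_state(); print("tcp",s["tool_pos"],s["clock"],s["wrist_force"])
  hue={"red":0,"blue":110,"yellow":29,"green":65}
  h=cv2.cvtColor(im[:,:,::-1].copy(),cv2.COLOR_BGR2HSV).astype(int);Y,X=np.mgrid[:384,:512]
  for k,(u,v) in px.items():
    d=abs((h[...,0]-hue[k]+90)%180-90)
    m=((d<12)&(h[...,1]>120)&(h[...,2]>60)&(np.hypot(X-u,Y-v)<22)).astype(np.uint8)
    (U,V),(a,b),t=cv2.fitEllipse(max(cv2.findContours(m,0,1)[0],key=len))
    print(k,m.sum(),round(U,1),round(V,1),round(a,1),round(b,1),at(c,U,V,.051 if k!="green" else .046).round(4))
E
python3 - <<'E'
from m import *
meas("w2.png",{"red":(253,166),"blue":(440,258),"yellow":(347,201),"green":(391,125)})
E
```

```text
tcp [0.53102013 0.07632519 0.23113697] 2.7 [-0.4055109   0.2140532   0.08080155]
red 335 257.4 166.9 19.4 20.2 [0.5307 0.0717 0.051 ]
blue 169 443.3 260.7 11.9 16.0 [ 0.5055 -0.2157  0.051 ]
yellow 315 350.7 201.9 18.7 19.5 [ 0.5333 -0.0523  0.051 ]
green 490 396.6 126.8 22.5 25.8 [ 0.6355 -0.0599  0.046 ]
```

Emit:
move_arm:
  moves:
    - [0,0,-0.2,0,0,0]
    - [0,0,-0.45,0,0,0]
    - [0,0,-0.7,0,0,0]
    - [0,0,-0.87,0,0,0]
    - [0,0,-0.93,0,0,0]

```text
clock: 3.2
tool_pos: [0.5297, 0.0708, 0.0889]
tcp_rot: [[0.928, 0.372, -0.005], [0.372, -0.928, -0.001], [-0.005, -0.001, -1.0]]
wrist_force: [-0.2, -0.0, 0.4]
gripper_width: -0.0004
gripper_force: 0.0
```

Emit:
move_arm:
  moves:
    - [0,0,-0.05,0,0,0]
    - [0,0,-0.1,0,0,0]
    - [0,0,-0.14,0,0,0]
    - [0,0,-0.16,0,0,0]
    - [0,0,-0.16,0,0,0]

```text
clock: 3.7
tool_pos: [0.5318, 0.0718, 0.0679]
tcp_rot: [[0.928, 0.373, 0.0], [0.373, -0.928, -0.0], [0.0, 0.0, -1.0]]
wrist_force: [0.3, 0.2, 0.8]
gripper_width: -0.0
gripper_force: 0.0
```

```bash
python3 - <<'E'
from m import *
im,c=snap("wrist","w3.png");s=env.get_state();print(s["tool_pos"],s["wrist_force"],s["clock"])
a=im[100:300,150:350,::-1];b=imaging.snapshot("side")[110:210,140:240,::-1]
cv2.imwrite('pics/c3.png',np.hstack([cv2.resize(a,(400,400)),cv2.resize(b,(400,400),interpolation=cv2.INTER_CUBIC)]))
E
```

```text
[0.531857   0.07183767 0.06810728] [0.12754994 0.18604618 0.0242592 ] 3.75
```

View pics/c3.png

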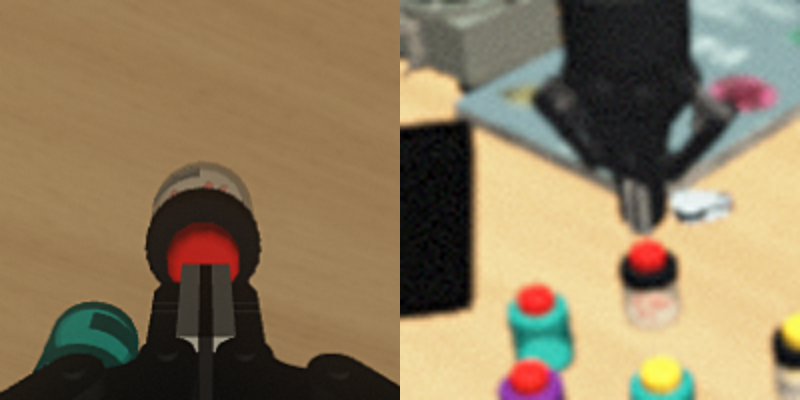

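The fingertips are centred over the red button, at about (205,265) in the left half, with a 14 mm gap. Tapping now.

Emit:
move_arm:
  moves:
    - [0,0,-0.04,0,0,0]
    - [0,0,-0.08,0,0,0]
    - [0,0,-0.11,0,0,0]
    - [0,0,-0.12,0,0,0]
    - [0,0,-0.12,0,0,0]

```text
clock: 4.3
tool_pos: [0.5317, 0.0718, 0.0498]
tcp_rot: [[0.928, 0.373, -0.0], [0.373, -0.928, -0.0], [-0.0, -0.0, -1.0]]
wrist_force: [-1.0, -1.1, 4.1]
gripper_width: 0.0001
gripper_force: 1.8
```

Red is pressed with 4.1 N, about 4 mm down. Rising and going to blue.

Emit:
move_arm:
  moves:
    - [0,0,0.1,0,0,0]
    - [0,0,0.25,0,0,0]
    - [0,0,0.4,0,0,0]
    - [0,0,0.47,0,0,0]
    - [0,0,0.47,0,0,0]

```text
clock: 4.8
tool_pos: [0.5327, 0.072, 0.1223]
tcp_rot: [[0.928, 0.372, 0.003], [0.372, -0.928, 0.0], [0.003, 0.001, -1.0]]
wrist_force: [0.3, 0.2, 0.5]
gripper_width: -0.0004
gripper_force: 0.0
```

Emit:
move_arm:
  moves:
    - [-0.02,-0.19,0,0,0,0]
    - [-0.03,-0.38,0,0,0,0]
    - [-0.05,-0.57,0,0,0,0]
    - [-0.07,-0.76,0,0,0,0]
    - [-0.09,-0.96,0,0,0,0]

```text
clock: 5.3
tool_pos: [0.5172, -0.0731, 0.1193]
tcp_rot: [[0.928, 0.373, -0.002], [0.373, -0.928, 0.0], [-0.001, -0.001, -1.0]]
wrist_force: [-0.4, 0.1, 0.0]
gripper_width: 0.0001
gripper_force: 0.0
```

Emit:
move_arm:
  moves:
    - [-0.02,-0.24,0,0,0,0]
    - [-0.04,-0.5,0,0,0,0]
    - [-0.06,-0.76,0,0,0,0]
    - [-0.08,-0.92,0,0,0,0]
    - [-0.08,-0.95,0,0,0,0]

```text
clock: 5.8
tool_pos: [0.5044, -0.2184, 0.119]
tcp_rot: [[0.93, 0.368, -0.002], [0.368, -0.93, -0.0], [-0.002, -0.0, -1.0]]
wrist_force: [0.8, 0.0, 0.4]
gripper_width: 0.0003
gripper_force: 0.0
```

Emit:
move_arm:
  moves:
    - [0,0,-0.1,0,0,0]
    - [0,0,-0.22,0,0,0]
    - [0,0,-0.32,0,0,0]
    - [0,0,-0.35,0,0,0]
    - [0,0,-0.35,0,0,0]

```text
clock: 6.3
tool_pos: [0.5056, -0.2135, 0.0666]
tcp_rot: [[0.928, 0.374, -0.002], [0.374, -0.928, 0.001], [-0.001, -0.002, -1.0]]
wrist_force: [-0.2, -0.7, 0.7]
gripper_width: 0.0001
gripper_force: 0.0
```

```bash
python3 - <<'E'
from m import *
im,c=snap("wrist","w4.png");s=env.get_state();print(s["tool_pos"],s["wrist_force"],s["clock"])
a=im[100:300,150:350,::-1];b=imaging.snapshot("side")[150:270,220:340,::-1]
cv2.imwrite('pics/c4.png',np.hstack([cv2.resize(a,(400,400)),cv2.resize(b,(400,400),interpolation=cv2.INTER_CUBIC)]))
E
```

```text
[ 0.50620868 -0.21395778  0.06748356] [0.10885177 0.6409887  1.17046266] 6.35
```

View pics/c4.png

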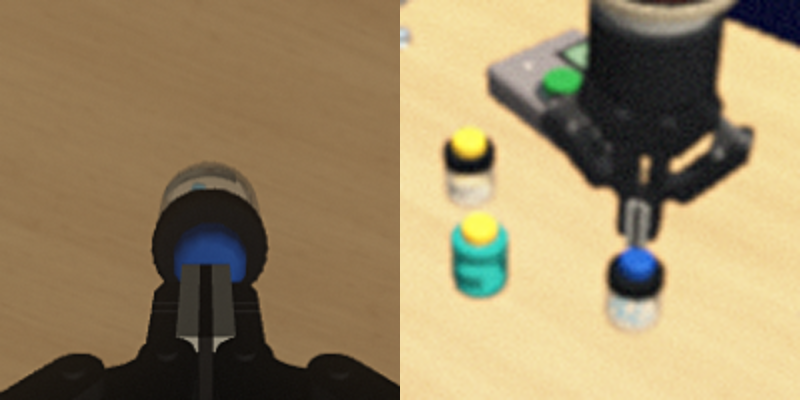

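The fingertips sit over the blue button, within about 2 mm. Tapping with a small y correction.

Emit:
move_arm:
  moves:
    - [0,-0.01,-0.03,0,0,0]
    - [0,-0.01,-0.07,0,0,0]
    - [0,-0.01,-0.1,0,0,0]
    - [0,-0.01,-0.115,0,0,0]
    - [0,-0.01,-0.115,0,0,0]

```text
clock: 6.9
tool_pos: [0.5063, -0.2164, 0.0505]
tcp_rot: [[0.928, 0.372, 0.0], [0.372, -0.928, -0.0], [0.0, 0.0, -1.0]]
wrist_force: [-0.6, -1.1, 4.2]
gripper_width: 0.0
gripper_force: 1.6
```

Blue is pressed. Now yellow.

Emit:
move_arm:
  moves:
    - [0,0,0.1,0,0,0]
    - [0,0,0.25,0,0,0]
    - [0,0,0.4,0,0,0]
    - [0,0,0.47,0,0,0]
    - [0,0,0.47,0,0,0]

```text
clock: 7.4
tool_pos: [0.5072, -0.2165, 0.1232]
tcp_rot: [[0.928, 0.373, 0.003], [0.373, -0.928, -0.001], [0.002, 0.002, -1.0]]
wrist_force: [0.1, -0.6, 0.4]
gripper_width: 0.0002
gripper_force: 0.0
```

Emit:
move_arm:
  moves:
    - [0.03,0.2,0,0,0,0]
    - [0.06,0.4,0,0,0,0]
    - [0.1,0.6,0,0,0,0]
    - [0.13,0.78,0,0,0,0]
    - [0.16,0.92,0,0,0,0]

```text
clock: 7.9
tool_pos: [0.5296, -0.0761, 0.12]
tcp_rot: [[0.927, 0.374, -0.002], [0.374, -0.927, 0.001], [-0.001, -0.001, -1.0]]
wrist_force: [-0.4, 0.6, -0.0]
gripper_width: -0.0005
gripper_force: 0.0
```

Emit:
move_arm:
  moves:
    - [0.02,0.1,0,0,0,0]
    - [0.02,0.17,-0.1,0,0,0]
    - [0.02,0.17,-0.25,0,0,0]
    - [0.02,0.17,-0.35,0,0,0]
    - [0.02,0.17,-0.35,0,0,0]

```text
clock: 8.4
tool_pos: [0.5307, -0.0531, 0.0653]
tcp_rot: [[0.928, 0.372, -0.005], [0.372, -0.928, 0.001], [-0.005, -0.003, -1.0]]
wrist_force: [-0.9, 0.5, -0.2]
gripper_width: -0.0001
gripper_force: 0.0
```

```bash
python3 - <<'E'
from m import *
im,c=snap("wrist","w5.png");s=env.get_state();print(s["tool_pos"],s["wrist_force"],s["clock"])
a=im[100:300,150:350,::-1];b=imaging.snapshot("side")[130:250,180:300,::-1]
cv2.imwrite('pics/c5.png',np.hstack([cv2.resize(a,(400,400)),cv2.resize(b,(400,400),interpolation=cv2.INTER_CUBIC)]))
E
```

```text
[ 0.53181218 -0.05311608  0.06686304] [ 0.25993722 -0.11964469  0.25114065] 8.45
```

View pics/c5.png

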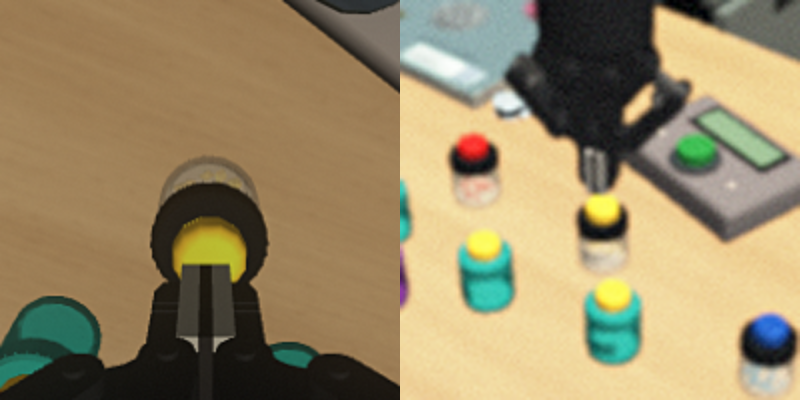

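The fingertips are over the yellow button on the black cap, with the look-alikes clear.

Emit:
move_arm:
  moves:
    - [0.01,0,-0.03,0,0,0]
    - [0.01,0,-0.07,0,0,0]
    - [0.01,0,-0.1,0,0,0]
    - [0.01,0,-0.12,0,0,0]
    - [0.01,0,-0.12,0,0,0]

```text
clock: 9.0
tool_pos: [0.535, -0.0528, 0.0506]
tcp_rot: [[0.928, 0.372, 0.001], [0.372, -0.928, -0.0], [0.0, 0.0, -1.0]]
wrist_force: [-0.8, -1.0, 2.8]
gripper_width: 0.0002
gripper_force: 1.6
```

Emit:
move_arm:
  moves:
    - [0,0,0.1,0,0,0]
    - [0,0,0.25,0,0,0]
    - [0,0,0.4,0,0,0]
    - [0,0,0.47,0,0,0]
    - [0,0,0.47,0,0,0]

```text
clock: 9.5
tool_pos: [0.5357, -0.0527, 0.1231]
tcp_rot: [[0.928, 0.373, 0.003], [0.373, -0.928, -0.001], [0.003, 0.002, -1.0]]
wrist_force: [0.5, -0.2, -0.8]
gripper_width: 0.0001
gripper_force: 0.0
```

Emit:
move_arm:
  moves:
    - [0.15,-0.01,0,0,0,0]
    - [0.35,-0.02,0,0,0,0]
    - [0.55,-0.03,0,0,0,0]
    - [0.67,-0.04,0,0,0,0]
    - [0.67,-0.04,0,0,0,0]

```text
clock: 10.0
tool_pos: [0.6361, -0.0586, 0.1193]
tcp_rot: [[0.928, 0.372, -0.001], [0.372, -0.928, 0.001], [-0.001, -0.001, -1.0]]
wrist_force: [-0.0, -0.3, -0.5]
gripper_width: -0.0003
gripper_force: 0.0
```

Emit:
move_arm:
  moves:
    - [0,0,-0.1,0,0,0]
    - [0,0,-0.22,0,0,0]
    - [0,0,-0.34,0,0,0]
    - [0,0,-0.42,0,0,0]
    - [0,0,-0.42,0,0,0]

```text
clock: 10.5
tool_pos: [0.6328, -0.0586, 0.0554]
tcp_rot: [[0.928, 0.373, -0.004], [0.373, -0.928, 0.0], [-0.004, -0.002, -1.0]]
wrist_force: [-0.4, 0.1, -0.2]
gripper_width: 0.0
gripper_force: 0.0
```

```bash
python3 - <<'E'
from m import *
im,c=snap("wrist","w6.png");s=env.get_state();print(s["tool_pos"],s["wrist_force"],s["clock"])
a=im[100:300,150:350,::-1];b=imaging.snapshot("side")[130:250,200:320,::-1]
cv2.imwrite('pics/c6.png',np.hstack([cv2.resize(a,(400,400)),cv2.resize(b,(400,400),interpolation=cv2.INTER_CUBIC)]))
E
```

```text
[ 0.63388529 -0.05859808  0.05692234] [0.52577699 0.10381138 0.16396057] 10.55
```

View pics/c6.png

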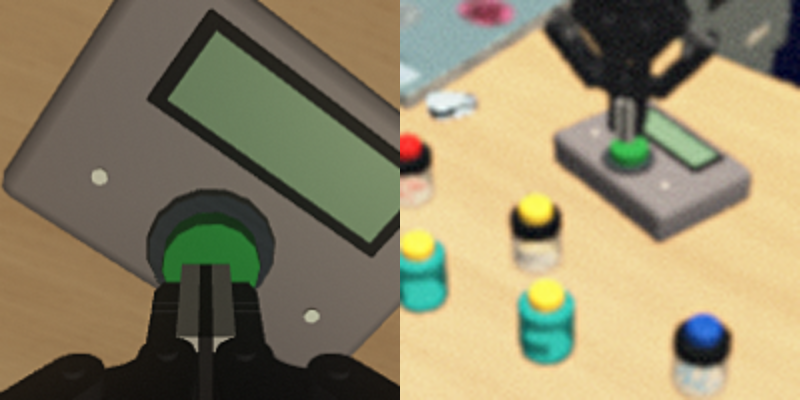

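The fingertips are over the green button and all the jars are standing. Pressing it in.

Emit:
move_arm:
  moves:
    - [0,0,-0.03,0,0,0]
    - [0,0,-0.06,0,0,0]
    - [0,0,-0.09,0,0,0]
    - [0,0,-0.115,0,0,0]
    - [0,0,-0.115,0,0,0]

```text
clock: 11.1
tool_pos: [0.6357, -0.0587, 0.0421]
tcp_rot: [[0.928, 0.372, 0.001], [0.372, -0.928, -0.0], [0.001, 0.001, -1.0]]
wrist_force: [-3.7, 0.1, 13.0]
gripper_width: -0.0003
gripper_force: 6.4
```

At z 0.042 with 13 N, the button is at its stop. Retreating.

Emit:
move_arm:
  moves:
    - [0,0,0.1,0,0,0]
    - [0,0,0.3,0,0,0]
    - [0,0,0.6,0,0,0]
    - [0,0,0.85,0,0,0]
    - [0,0,0.85,0,0,0]

```text
clock: 11.6
tool_pos: [0.6382, -0.0584, 0.1752]
tcp_rot: [[0.928, 0.373, 0.01], [0.373, -0.928, -0.001], [0.009, 0.004, -1.0]]
wrist_force: [-0.1, 0.7, 0.4]
gripper_width: -0.0003
gripper_force: 0.0
```

Emit:
move_arm:
  moves:
    - [0,0,0,0,0,0]
    - [0,0,0,0,0,0]
    - [0,0,0,0,0,0]
    - [0,0,0,0,0,0]
    - [0,0,0,0,0,0]

```text
clock: 12.1
tool_pos: [0.6349, -0.0586, 0.1676]
tcp_rot: [[0.928, 0.373, -0.001], [0.373, -0.928, 0.0], [-0.001, -0.001, -1.0]]
wrist_force: [0.0, -0.5, 0.3]
gripper_width: 0.0001
gripper_force: 0.0
```

```bash
python3 - <<'E'
from m import *
b=imaging.snapshot("side")[130:270,180:320,::-1]
a=imaging.snapshot("wrist")[...,::-1]
cv2.imwrite('pics/c7.png',np.hstack([cv2.resize(b,(384,384),interpolation=cv2.INTER_CUBIC),a[:,100:500]]))
E
```

```text
(no output)
```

View pics/c7.png

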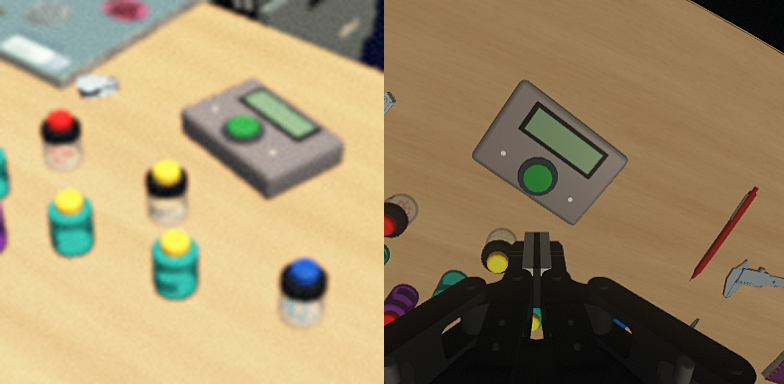

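The green button, at (242,128) in the left half, now sits low in its collar. The jars are upright in place with their buttons up.

```bash
python3 -c "
from station import env
print(env.close_job())"
```

```text
the job is handed in; nothing more can be done
None
```

I tapped the red, blue and yellow buttons in that order (about 3–4 N each), pushed the green button in to its stop, and handed the job in at about 12 s; no verdict came back.

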